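# Sweep measured caps off the surface plate into the tray

### The job

The five white screw caps on the granite surface plate have been measured: sweep them sideways with the fingers, without pinching or lifting any, over the edge of the plate so that all five drop into the steel tray standing against that side. Leave the bottles, the ring gauge and the comparator stand on the plate where they are, and do not shift the tray or the wooden case.

Things in the scene. Friction and masses are not known exactly. Their poses are not given: they have to be found in the camera images.
- plate: granite surface plate, dark grey, fixed: 350 mm (its x) by 460 mm (its y), polished top 72 mm above the table. Origin: centre of its underside at table height; z up; its x points roughly away from the robot. The five caps lie on it in the half nearer the robot; its side edges are at y = +230 and -230 mm of its frame.
- tray: open stainless tray, loose, 240 mm (its x, parallel to the plate's x) by 150 mm (its y), 50 mm high, walls and floor 3 mm. Stands on the table 4 mm from one of the plate's two side edges, at either +y or -y of the plate, its rim 22 mm below the plate's top. Origin: centre of its underside, at table height.
- case: closed wooden gauge case, same outline as the tray, 54 mm high, on the opposite side of the plate; a bystander. Origin: centre of its underside.
- bottle: small squat white sample bottle without cap, standing on the plate among the caps: 36 mm diameter, 46 mm tall, 40 g; must stay. Origin: centre of its underside.
- tall_bottle: tall white sample bottle without cap on the far part of the plate: 46 mm diameter, 125 mm tall, 100 g; must stay. Origin: centre of its underside.
- ring_gauge: steel ring gauge lying flat on the far part of the plate: 54 mm outer diameter, 32 mm bore, 18 mm high; must stay. Origin: centre of its underside.
- stand: dial comparator stand on the far middle of the plate: foot 78 mm (its x) by 130 mm (its y), 26 mm high; column, cross arm and dial within that outline, up to 207 mm above the plate; 3.2 kg, loose; must stay. Origin: centre of the foot's underside.
- cap1_center (a point): white ribbed plastic screw cap, lying closed side up on the plate: 32 mm diameter, 18 mm high, about 10 to 20 g; all five are alike and slide easily when pushed. This point is its centre, 9 mm above the plate.
- cap2_center (a point): white ribbed plastic screw cap, lying closed side up on the plate: 32 mm diameter, 18 mm high, about 10 to 20 g; all five are alike and slide easily when pushed. This point is its centre, 9 mm above the plate.
- cap3_center (a point): white ribbed plastic screw cap, lying closed side up on the plate: 32 mm diameter, 18 mm high, about 10 to 20 g; all five are alike and slide easily when pushed. This point is its centre, 9 mm above the plate.
- cap4_center (a point): white ribbed plastic screw cap, lying closed side up on the plate: 32 mm diameter, 18 mm high, about 10 to 20 g; all five are alike and slide easily when pushed. This point is its centre, 9 mm above the plate.
- cap5_center (a point): white ribbed plastic screw cap, lying closed side up on the plate: 32 mm diameter, 18 mm high, about 10 to 20 g; all five are alike and slide easily when pushed. This point is its centre, 9 mm above the plate.
Things that resemble listed ones, but are neither listed nor needed, are in the scene too. What is shaped like the part that bears cap5_center but black or turquoise is not meant.

How it is judged:
At the end, for the whole second after the job is handed in: All five caps lie at rest inside the tray: their centres within its walls (116 mm of its centre along its x, 71 mm along its y) and less than 60 mm above the table, so below the plate's top (a cap may lie heaped on others) (x of cap1_center in the frame of tray between -0.116 and 0.116 m and y of cap1_center in the frame of tray between -0.071 and 0.071 m and z of each of cap1_center, cap2_center, cap3_center, cap4_center, cap5_center in the frame of tray below 0.06 m and linear speed of each of cap1, cap2, cap3, cap4, cap5 below 0.03 m/s and x of cap2_center in the frame of tray between -0.116 and 0.116 m and y of cap2_center in the frame of tray between -0.071 and 0.071 m and x of cap3_center in the frame of tray between -0.116 and 0.116 m and y of cap3_center in the frame of tray between -0.071 and 0.071 m and x of cap4_center in the frame of tray between -0.116 and 0.116 m and y of cap4_center in the frame of tray between -0.071 and 0.071 m and x of cap5_center in the frame of tray between -0.116 and 0.116 m and y of cap5_center in the frame of tray between -0.071 and 0.071 m); the robot touches nothing.
It fails at once if a cap is lifted off the plate instead of being swept (its centre more than 28 mm above the plate's top) (z of any of cap1_center, cap2_center, cap3_center, cap4_center, cap5_center in the frame of plate above 0.1 m).
It fails at once if a cap is pinched or pressed hard (more than 12 N from the fingers) (contact force between the fingers and cap1 above 12 N or contact force between the fingers and cap2 above 12 N or contact force between the fingers and cap3 above 12 N or contact force between the fingers and cap4 above 12 N or contact force between the fingers and cap5 above 12 N).
It fails at once if one of the two bottles is shifted by more than 15 mm or tipped (distance of any of bottle, tall_bottle from where it was at the start of the episode above 0.015 m or angle between any of bottle, tall_bottle's own z axis and vertical above 0.25 rad).
It fails at once if the ring gauge or the comparator stand is shifted by more than 10 mm (distance of any of ring_gauge, stand from where it was at the start of the episode above 0.01 m).
It fails at once if the tray or the case is shifted by more than 20 mm (distance of any of tray, case from where it was at the start of the episode above 0.02 m).
It also fails if it takes over 70 s, if anything falls off the work surface, if the arm or the gripper's body presses on something with over 40 N, if the wrist force passes 120 N, or if a joint passes its speed limit or range.

### The arm

A 7-joint arm with a two-finger parallel gripper is mounted at the origin on the work surface. World frame = base frame: x ahead of the robot, y to its left, z up, the work surface at z = 0. Lengths are in m, angles in rad, forces in N, time in s.
With the tool pointing down it reaches from about 0.4 to 0.85 m from the base axis. Payload 4.4 kg.
Tool frame: the origin (TCP) lies midway between the tips of the shut fingers; the grasp point (between the pads) lies 19 mm behind it; z points along the fingers, y is the direction in which the jaws open and shut (so a half turn about z gives the same grasp; the last joint's range is limited). The gripper opens to 94 mm and grips with 3 to 60 N. Pads are 16 mm wide; open, the fingers measure 119 mm over their backs; the gripper's body (75 mm by 177 mm) begins 78 mm behind the grasp point.
Start: joints at [1.166, 0.628, 0.038, 1.517, -0.027, 0.996, -0.02], TCP at [0.216, -0.613, 0.205] pointing down, gripper open.
Joint ranges: [-3.06, 3.06], [-0.37, 2.12], [-1.25, 1.32], [0.18, 2.47], [-1.1, 4.24], [0.23, 1.98], [-2.94, 2.94]. Speed limits (rad/s): [2.57, 2.57, 3.14, 3.14, 3.14, 3.14, 3.14].

### API

Orientations are given as a unit quaternion [w, x, y, z].
In Python, from station import get_state, get_image, hand_in gives the robot as it stands. The module is installed in compiled form; this text tells all that it offers.
- The arm moves only by the tool step_arm, never from a script. Its argument "deltas" is a list of rows, each an object of numbers: "x", "y", "z": the shift along the tool's x, y, z in m; "roll": the turn about the tool's z in units of 8 degrees (1.0 is 8 degrees). In form: [{"x": .., "y": .., "z": .., "roll": ..}, ...]. A call has 1 to 5 rows; each row shifts and turns the commanded pose from where the row before left it, along the tool's axes as they then stand; what a row does not reach is not made up. A row lasts 1/8 s, in which the tool goes at most 62.5 mm and 10.7 degrees, less where a joint would pass 70% of its speed; a pose out of reach is approached as far as the arm can. A call with a gripper value outside its range is refused whole. "fingers" is the closure, from 0 (fully open) to 1 (shut), set as the call begins (left out, the last holds). The fingers move at their own pace and stop on an object; the grip force is fixed at half the most. Time passes only in rows, so rows that do not move let the fingers close. It gives the time, the measured TCP pose, the force and the opening at its end, in the units of the state.
- get_state(): the state, without advancing time (a new reading comes with each control period).
- get_image(name): name is "side" or "top" or "wrist"; returns a dict with "image" (384x512x3 uint8, blue, green, red), "camera_matrix" (3x3 intrinsics, pixels), "R" (3x3) and "t" (3): a world point X has camera coordinates R X + t; the wrist camera has in their place "tool_from_camera" (4x4, takes a point from camera to tool coordinates, whose origin is the TCP and whose axes are the flange's). Camera axes: x right, y down, z forward; pixel columns grow to the right and rows downward; lengths in m; the calibration is good to about 2 mm. A picture is of the moment at which its call begins: read the wrist's pose just before it. There is no depth.
- hand_in(): hands the job in, once; it reports no verdict.
The state is a dict: "clock": time; "joints": joint angles; "qvel": joint speeds; "effort": joint torques, N m; "ee_pos": TCP position; "orientation": TCP orientation; "force": force on the tool from outside, world axes, zero at the start; "torque": the same for the moment, N m; "grip_width": finger opening in m.
Only numpy, scipy, OpenCV 4.12 (cv2) and the standard library are available. Lean on these libraries where they do the work, as an engineer would, in place of code of your own. Each camera call takes 0.05 s, during which the arm holds its last target. There are 200 camera calls.

## Working session

There is one attempt and no reset: what is moved stays moved. The work goes in short steps, Python scripts to look and compute and a tool call to move; the robot and the scene stay as the last step left them, time stands still between calls to the robot, and variables do not carry over. Pictures are saved under pics/ and viewed, on a budget of 10 in all, crops included, one or two more only if the job needs it, and the job is handed in when it is done.

Besides the shell and the picture viewer there is one more tool, called by a JSON object that holds its "api" and its "payload", one argument or row to a line. step_arm: Moves the arm, as the interface text tells. Its arguments: {"type":"object","properties":{"deltas":{"type":"array"},"fingers":{"type":"number"}},"required":["deltas"]}

```bash
mkdir -p pics; cat > h.py <<'E'
import numpy as np,cv2,json
from station import get_state,get_image,hand_in
def snap(n,f):
    d=get_image(n); cv2.imwrite(f'pics/{f}.png',d['image']); return d
def ray(d,u,v,z):
    K,R,t=[np.array(d[k],float) for k in('camera_matrix','R','t')]
    r=R.T@np.linalg.solve(K,[u,v,1]); c=-R.T@t
    return c+r*(z-c[2])/r[2]
def proj(d,X):
    p=np.array(d['camera_matrix'])@(np.array(d['R'])@np.array(X)+np.array(d['t'])); return p[:2]/p[2]
E
python3 - <<'E'
from h import *
s=get_state();print(s)
for n in('top','side'):
    d=snap(n,n+'0');print(n,d['camera_matrix'],d['R'],d['t'])
    np.savez(n+'0',**{k:np.array(v) for k,v in d.items()})
E
```

```text
{'clock': 0.0, 'joints': array([ 1.1662032 ,  0.62934943,  0.03844268,  1.51832194, -0.02701989,
        0.99629152, -0.01999533]), 'qvel': array([ 0.00036128,  0.00110213, -0.00188952,  0.00043784, -0.00101745,
        0.0011959 , -0.00141541]), 'effort': array([ 4.06974741e-04, -5.49720097e+01,  1.14390336e+00, -1.86634809e+01,
       -5.21501584e-02,  2.37293617e-02,  1.39864906e-04]), 'ee_pos': array([ 0.21584569, -0.612431  ,  0.20456672]), 'orientation': array([-9.12327345e-04,  9.85686736e-01,  1.68584700e-01, -1.59782778e-04]), 'force': array([ 0.4204718 , -0.44857078,  0.39061206]), 'torque': array([ 0.02294213,  0.01404189, -0.00701245]), 'grip_width': 0.09387828867102493}
top [[375.82346651   0.         257.99041154]
 [  0.         375.82346651 187.28432357]
 [  0.           0.           1.        ]] [[-0.02397669 -0.99971077  0.00187147]
 [-0.99725994  0.02378678 -0.07004859]
 [ 0.06998382 -0.00354587 -0.99754182]] [0.00847428 0.57713982 0.89401634]
side [[379.67535427   0.         252.61666782]
 [  0.         379.67535427 182.04091866]
 [  0.           0.           1.        ]] [[-0.98709868 -0.15992297 -0.00780016]
 [-0.11181215  0.72337455 -0.68134228]
 [ 0.11460472 -0.67167992 -0.73192339]] [0.55195164 0.13200934 0.80868347]
```

View pics/top0.png

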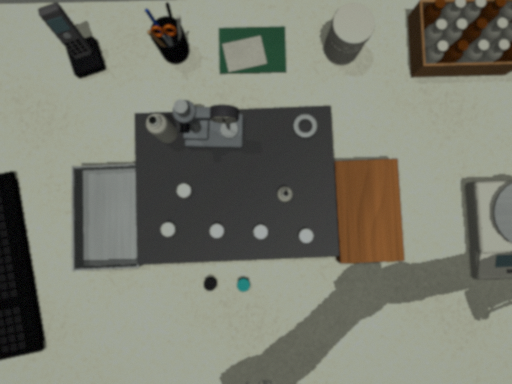

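View pics/side0.png

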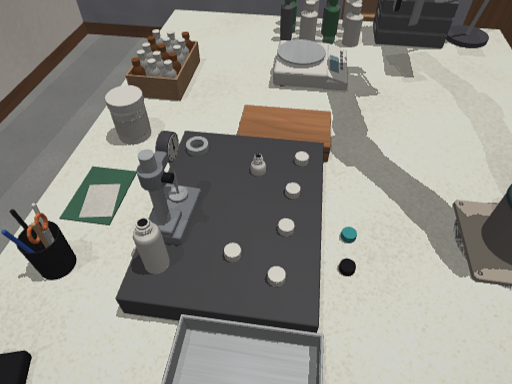

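The top view shows the tray at image left (+y), with its rim around (75–137, 165–268). The caps are near (184,190), (168,229), (217,231), (260,232) and (306,236), and the squat bottle is near (285,194). The side view agrees.

```bash
python3 - <<'E'
from h import *
D={n:dict(np.load(n+'0.npz')) for n in('top','side')}
d=D['top'];g=cv2.cvtColor(d['image'],cv2.COLOR_BGR2GRAY)
# plate: dark
m=cv2.inRange(g,30,85);m[:,:120]=0;m[:,345:]=0;m[:95]=0;m[272:]=0
m=cv2.morphologyEx(m,cv2.MORPH_OPEN,np.ones((5,5)))
c=max(cv2.findContours(m,0,2)[0],key=cv2.contourArea)
q=cv2.approxPolyDP(cv2.convexHull(c),8,True)[:,0]
print('plate',[(list(p),ray(d,*p,.072).round(3)) for p in q])
for nm,pts in dict(tray=[(75,168),(137,165),(137,265),(75,268)],case=[(336,159),(397,158),(403,262),(340,263)]).items():
    print(nm,[ray(d,*p,.05).round(3) for p in pts])
for n in D:
    d=D[n];g=cv2.cvtColor(d['image'],cv2.COLOR_BGR2GRAY)
    w=cv2.inRange(g,165,255)
    num,l,st,ce=cv2.connectedComponentsWithStats(w)
    for i in range(1,num):
        if 30<st[i,4]<400 and (n=='top' and 140<ce[i][0]<335 and 100<ce[i][1]<262 or n=='side' and 120<ce[i][0]<330 and 130<ce[i][1]<300):
            print(n,ce[i].round(1),st[i],ray(d,*ce[i],.09 if n=='top' else .086).round(4))
E
```

```text
plate [([np.int32(135), np.int32(115)], array([0.749, 0.277, 0.072])), ([np.int32(328), np.int32(106)], array([ 0.76 , -0.173,  0.072])), ([np.int32(344), np.int32(161)], array([ 0.63 , -0.205,  0.072])), ([np.int32(342), np.int32(261)], array([ 0.402, -0.191,  0.072])), ([np.int32(120), np.int32(266)], array([0.403, 0.311, 0.072]))]
tray [array([0.631, 0.425, 0.05 ]), array([0.635, 0.279, 0.05 ]), array([0.401, 0.28 , 0.05 ]), array([0.398, 0.423, 0.05 ])]
case [array([ 0.638, -0.191,  0.05 ]), array([ 0.637, -0.336,  0.05 ]), array([ 0.393, -0.338,  0.05 ]), array([ 0.394, -0.191,  0.05 ])]
side [196.6 143.2] [187 137  21  13  76] [ 0.7135 -0.1197  0.086 ]
side [301.5 155.8] [295 152  14   9  96] [ 0.4627 -0.1137  0.086 ]
side [166.5 167.5] [164 163   6   9  31] [ 0.759  -0.0294  0.086 ]
side [259.9 165.5] [253 162  12   7  31] [ 0.5528 -0.0673  0.086 ]
side [292.6 187.6] [286 183  14  11 122] [ 0.4742 -0.0117  0.086 ]
side [285.9 224.5] [279 219  15  12 155] [0.4785 0.0871 0.086 ]
side [232.  249.6] [224 243  17  14 187] [0.5712 0.1599 0.086 ]
side [276.2 273.8] [268 266  17  16 214] [0.4845 0.1968 0.086 ]
```

```bash
python3 - <<'E'
from h import *
d=dict(np.load('top0.npz'));g=cv2.cvtColor(d['image'],cv2.COLOR_BGR2GRAY)
w=cv2.inRange(g,140,255)
w=w[100:262,139:333].copy()
num,l,st,ce=cv2.connectedComponentsWithStats(w)
for i in range(1,num):
    if st[i,4]>25:
        c=ce[i]+[139,100]; print(c.round(1),st[i,2:],ray(d,*c,.09).round(4))
print('bottle mouth',ray(d,285,193,.118),'tall',ray(d,153,119,.197),ray(d,160,127,.15))
for p in[(184,148),(242,147),(184,105),(230,105)]:print(ray(d,*p,.098).round(3))
E
```

```text
[156.2 105. ] [ 44  12 414] [0.7658 0.2224 0.09  ]
[264.2 102.6] [143  14 834] [ 0.7656 -0.024   0.09  ]
[183.3 190. ] [ 12  13 123] [0.5701 0.1626 0.09  ]
[167.4 229. ] [ 12  13 127] [0.4838 0.199  0.09  ]
[216.4 230.6] [ 12  12 122] [0.4778 0.0898 0.09  ]
[260.2 231.4] [ 13  13 128] [ 0.4736 -0.0076  0.09  ]
[305.8 235.5] [ 13  12 127] [ 0.4622 -0.1089  0.09  ]
[295.6 260.1] [ 95   4 224] [ 0.4085 -0.0846  0.09  ]
bottle mouth [ 0.55649177 -0.06327246  0.118     ] tall [0.70561516 0.20043383 0.197     ] [0.70043197 0.19870308 0.15      ]
[0.664 0.159 0.098]
[0.663 0.029 0.098]
[0.762 0.158 0.098]
[0.76  0.054 0.098]
```

{"api": "step_arm", "payload": {
  "deltas": [
    {"z":-0.02,"roll":-1.3},
    {"z":-0.02,"roll":-1.3},
    {"z":-0.02,"roll":-1.3},
    {"roll":-1.3},
    {"roll":-1.3}
  ],
  "fingers": 0.745
}}

```text
validation failed for argument at $.de...
```

{"api": "step_arm", "payload": {
  "deltas": [
    {"x":0,"y":0,"z":-0.02,"roll":-1.3},
    {"x":0,"y":0,"z":-0.02,"roll":-1.3},
    {"x":0,"y":0,"z":-0.02,"roll":-1.3},
    {"x":0,"y":0,"z":0,"roll":-1.3},
    {"x":0,"y":0,"z":0,"roll":-1.3}
  ],
  "fingers": 0.745
}}

```text
clock: 0.72
ee_pos: [0.2159, -0.6129, 0.2654]
orientation: [-0.0, 0.81, 0.586, 0.0]
force: [-0.1, -0.0, -0.3]
grip_width: 0.0473
```

{"api": "step_arm", "payload": {
  "deltas": [
    {"x":0,"y":0,"z":0,"roll":-1.14},
    {"x":0,"y":0,"z":0,"roll":-1.14},
    {"x":0.04,"y":0.04,"z":0,"roll":0},
    {"x":0.04,"y":0.04,"z":0,"roll":0},
    {"x":0.04,"y":0.04,"z":0,"roll":0}
  ]
}}

```text
clock: 1.35
ee_pos: [0.3376, -0.4924, 0.2651]
orientation: [-0.0, 0.709, 0.705, 0.0]
force: [1.6, -0.3, 0.5]
grip_width: 0.0242
```

{"api": "step_arm", "payload": {
  "deltas": [
    {"x":0.045,"y":0.04,"z":0,"roll":0},
    {"x":0.045,"y":0.04,"z":0,"roll":0},
    {"x":0.045,"y":0.04,"z":0,"roll":0},
    {"x":0.05,"y":0.02,"z":0,"roll":0},
    {"x":0.05,"y":0.008,"z":0,"roll":0}
  ]
}}

```text
clock: 1.98
ee_pos: [0.4873, -0.2574, 0.265]
orientation: [-0.0, 0.709, 0.705, 0.0]
force: [-0.4, -0.1, 0.1]
grip_width: 0.0241
```

{"api": "step_arm", "payload": {
  "deltas": [
    {"x":0.06,"y":0,"z":0,"roll":0},
    {"x":0.06,"y":0,"z":0,"roll":0},
    {"x":0.06,"y":0,"z":0,"roll":0},
    {"x":0.06,"y":0,"z":0,"roll":0},
    {"x":0.06,"y":0,"z":0,"roll":0}
  ]
}}

```text
clock: 2.6
ee_pos: [0.4877, 0.042, 0.2654]
orientation: [0.0, 0.709, 0.705, -0.0]
force: [0.4, 0.4, 0.2]
grip_width: 0.0238
```

{"api": "step_arm", "payload": {
  "deltas": [
    {"x":0.053,"y":-0.003,"z":0,"roll":0},
    {"x":0.053,"y":0,"z":0,"roll":0},
    {"x":0,"y":0,"z":0.06,"roll":0},
    {"x":0,"y":0,"z":0.06,"roll":0},
    {"x":0,"y":0,"z":0.045,"roll":0}
  ]
}}

```text
clock: 3.22
ee_pos: [0.4846, 0.146, 0.0982]
orientation: [-0.0, 0.709, 0.705, -0.001]
force: [0.9, -0.3, 0.0]
grip_width: 0.0243
```

```bash
python3 - <<'E'
from h import *
print(get_state()['ee_pos'])
a=get_image('wrist');d=get_image('side')
cv2.imwrite('pics/w1.png',np.hstack([cv2.resize(a['image'],(400,300)),cv2.resize(d['image'][120:340,120:412],(400,300))]))
E
```

```text
[0.48461349 0.14595817 0.09816911]
```

View pics/w1.png

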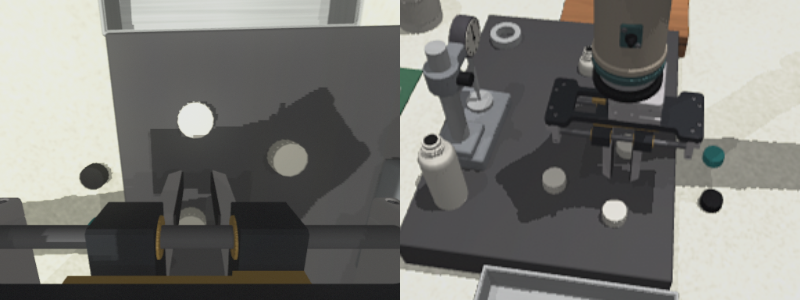

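The wrist view shows the first cap centred ahead of the fingers at (195,120) and the tray beyond it. The side view shows the fingers between two caps and clear of both.

{"api": "step_arm", "payload": {
  "deltas": [
    {"x":0,"y":0,"z":0.01,"roll":0},
    {"x":0,"y":0,"z":0.01,"roll":0},
    {"x":0.01,"y":0,"z":0,"roll":0},
    {"x":0.01,"y":0,"z":0,"roll":0},
    {"x":0.008,"y":0,"z":0,"roll":0}
  ]
}}

```text
clock: 3.95
ee_pos: [0.4863, 0.1758, 0.0811]
orientation: [0.0, 0.709, 0.705, 0.001]
force: [0.3, 0.6, -0.1]
grip_width: 0.0245
```

{"api": "step_arm", "payload": {
  "deltas": [
    {"x":0.007,"y":0,"z":0,"roll":0},
    {"x":0.008,"y":0,"z":0,"roll":0},
    {"x":0.012,"y":0,"z":0,"roll":0},
    {"x":0.016,"y":0,"z":0,"roll":0},
    {"x":0.016,"y":0,"z":0,"roll":0}
  ]
}}

```text
clock: 4.58
ee_pos: [0.4862, 0.2348, 0.0805]
orientation: [-0.0, 0.709, 0.705, 0.0]
force: [0.7, -0.1, -0.0]
grip_width: 0.024
```

{"api": "step_arm", "payload": {
  "deltas": [
    {"x":0.018,"y":0,"z":0,"roll":0},
    {"x":0.02,"y":0,"z":0,"roll":0},
    {"x":0.02,"y":0,"z":0,"roll":0},
    {"x":0.01,"y":0,"z":0,"roll":0},
    {"x":0,"y":0,"z":0,"roll":0}
  ]
}}

```text
clock: 5.2
ee_pos: [0.4864, 0.3022, 0.0804]
orientation: [-0.0, 0.709, 0.705, 0.0]
force: [-0.5, -0.8, -0.2]
grip_width: 0.0239
```

```bash
python3 - <<'E'
from h import *
print(get_state()['ee_pos'])
a=get_image('wrist');d=get_image('top')
cv2.imwrite('pics/w2.png',np.hstack([cv2.resize(a['image'],(400,300)),cv2.resize(d['image'][90:282,60:316],(400,300))]))
E
```

```text
[0.48639519 0.30223058 0.0803842 ]
```

View pics/w2.png

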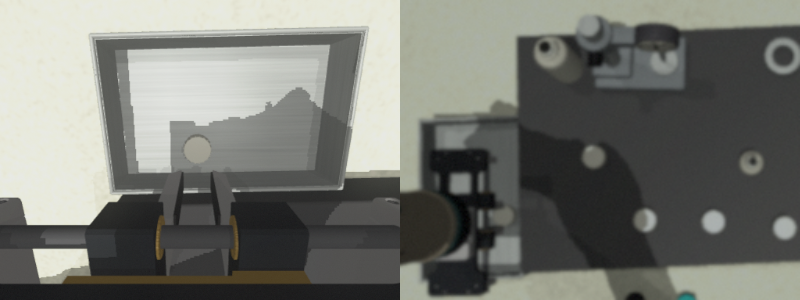

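The first cap lies in the tray at wrist pixel (197,150). The next target is the cap at (0.570, 0.163).

{"api": "step_arm", "payload": {
  "deltas": [
    {"x":0,"y":0,"z":-0.04,"roll":0},
    {"x":-0.06,"y":0.03,"z":0,"roll":0},
    {"x":-0.06,"y":0.03,"z":0,"roll":0},
    {"x":-0.06,"y":0.025,"z":0,"roll":0},
    {"x":-0.01,"y":0,"z":0,"roll":0}
  ]
}}

```text
clock: 5.92
ee_pos: [0.5672, 0.1134, 0.12]
orientation: [0.002, 0.713, 0.701, -0.001]
force: [-0.9, 0.6, -0.4]
grip_width: 0.0239
```

{"api": "step_arm", "payload": {
  "deltas": [
    {"x":0,"y":0,"z":0.02,"roll":0},
    {"x":0,"y":0,"z":0.02,"roll":0},
    {"x":0.01,"y":0,"z":0,"roll":0},
    {"x":0.01,"y":0,"z":0,"roll":0},
    {"x":0.008,"y":0,"z":0,"roll":0}
  ]
}}

```text
clock: 6.55
ee_pos: [0.566, 0.1512, 0.0814]
orientation: [0.0, 0.709, 0.705, 0.001]
force: [0.4, -0.7, -0.5]
grip_width: 0.0238
```

{"api": "step_arm", "payload": {
  "deltas": [
    {"x":0.007,"y":0,"z":0,"roll":0},
    {"x":0.008,"y":0,"z":0,"roll":0},
    {"x":0.012,"y":0,"z":0,"roll":0},
    {"x":0.016,"y":0,"z":0,"roll":0},
    {"x":0.016,"y":0,"z":0,"roll":0}
  ]
}}

```text
clock: 7.18
ee_pos: [0.566, 0.2098, 0.0805]
orientation: [-0.0, 0.709, 0.705, 0.0]
force: [-0.0, -0.4, -0.3]
grip_width: 0.024
```

{"api": "step_arm", "payload": {
  "deltas": [
    {"x":0.018,"y":0,"z":0,"roll":0},
    {"x":0.02,"y":0,"z":0,"roll":0},
    {"x":0.02,"y":0,"z":0,"roll":0},
    {"x":0.02,"y":0,"z":0,"roll":0},
    {"x":0.02,"y":0,"z":0,"roll":0}
  ]
}}

```text
clock: 7.8
ee_pos: [0.5665, 0.3079, 0.0805]
orientation: [-0.0, 0.709, 0.705, 0.0]
force: [-0.5, -0.4, 0.2]
grip_width: 0.0241
```

{"api": "step_arm", "payload": {
  "deltas": [
    {"x":0.005,"y":0,"z":0,"roll":0},
    {"x":0,"y":0,"z":0,"roll":0}
  ]
}}

```text
clock: 8.05
ee_pos: [0.5666, 0.3113, 0.0804]
orientation: [0.0, 0.709, 0.705, -0.0]
force: [0.8, -0.0, -0.2]
grip_width: 0.0238
```

```bash
python3 - <<'E'
from h import *
print(get_state()['ee_pos'])
a=get_image('wrist');d=get_image('top')
cv2.imwrite('pics/w3.png',np.hstack([cv2.resize(a['image'],(400,300)),cv2.resize(d['image'][90:282,60:316],(400,300))]))
E
```

```text
[0.56656324 0.31130744 0.08036622]
```

View pics/w3.png

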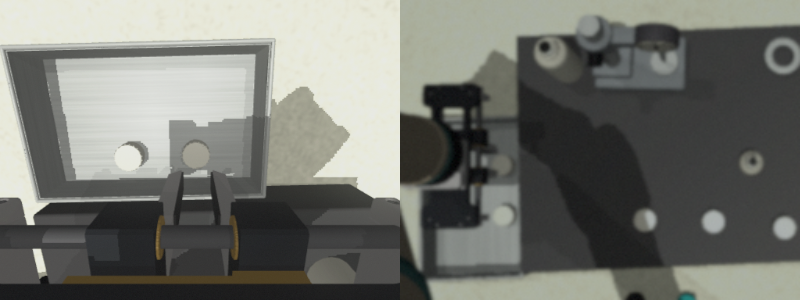

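Both swept caps are in the tray, at wrist pixels (130,156) and (195,155). The tall bottle and the stand haven't moved. The third cap is at (0.478, 0.090).

{"api": "step_arm", "payload": {
  "deltas": [
    {"x":0,"y":0,"z":-0.045,"roll":0},
    {"x":-0.05,"y":-0.03,"z":0,"roll":0},
    {"x":-0.055,"y":-0.03,"z":0,"roll":0},
    {"x":-0.055,"y":-0.03,"z":0,"roll":0},
    {"x":-0.055,"y":0.001,"z":0,"roll":0}
  ]
}}

```text
clock: 8.78
ee_pos: [0.4738, 0.0946, 0.1258]
orientation: [-0.0, 0.709, 0.705, -0.001]
force: [1.6, -0.4, 0.5]
grip_width: 0.0239
```

{"api": "step_arm", "payload": {
  "deltas": [
    {"x":-0.054,"y":0,"z":0,"roll":0},
    {"x":0,"y":0,"z":0,"roll":0},
    {"x":0,"y":0,"z":0.02,"roll":0}
  ]
}}

```text
clock: 9.15
ee_pos: [0.4776, 0.0424, 0.1065]
orientation: [0.001, 0.71, 0.704, 0.002]
force: [0.5, 0.2, -0.7]
grip_width: 0.0239
```

{"api": "step_arm", "payload": {
  "deltas": [
    {"x":0,"y":0,"z":0.015,"roll":0},
    {"x":0,"y":0,"z":0.01,"roll":0},
    {"x":0.01,"y":0,"z":0,"roll":0},
    {"x":0.01,"y":0,"z":0,"roll":0},
    {"x":0.007,"y":0,"z":0,"roll":0}
  ]
}}

```text
clock: 9.78
ee_pos: [0.4767, 0.0716, 0.081]
orientation: [0.0, 0.709, 0.705, 0.001]
force: [0.2, 0.4, -0.4]
grip_width: 0.0239
```

{"api": "step_arm", "payload": {
  "deltas": [
    {"x":0.007,"y":0,"z":0,"roll":0},
    {"x":0.01,"y":0,"z":0,"roll":0},
    {"x":0.015,"y":0,"z":0,"roll":0},
    {"x":0.02,"y":0,"z":0,"roll":0},
    {"x":0.02,"y":0,"z":0,"roll":0}
  ]
}}

```text
clock: 10.4
ee_pos: [0.4768, 0.1436, 0.0806]
orientation: [-0.0, 0.709, 0.705, 0.0]
force: [0.4, 0.3, 1.1]
grip_width: 0.024
```

{"api": "step_arm", "payload": {
  "deltas": [
    {"x":0.02,"y":0,"z":0,"roll":0},
    {"x":0.02,"y":0,"z":0,"roll":0},
    {"x":0.02,"y":0,"z":0,"roll":0},
    {"x":0.02,"y":0,"z":0,"roll":0},
    {"x":0.02,"y":0,"z":0,"roll":0}
  ]
}}

```text
clock: 11.02
ee_pos: [0.4772, 0.2435, 0.0805]
orientation: [-0.0, 0.709, 0.705, -0.0]
force: [0.5, 1.0, -0.0]
grip_width: 0.0238
```

{"api": "step_arm", "payload": {
  "deltas": [
    {"x":0.02,"y":0,"z":0,"roll":0},
    {"x":0.02,"y":0,"z":0,"roll":0},
    {"x":0.02,"y":0,"z":0,"roll":0},
    {"x":0.01,"y":0,"z":0,"roll":0},
    {"x":0,"y":0,"z":0,"roll":0}
  ]
}}

```text
clock: 11.65
ee_pos: [0.4776, 0.3129, 0.0804]
orientation: [-0.0, 0.709, 0.705, 0.0]
force: [0.1, -0.1, 0.0]
grip_width: 0.0239
```

```bash
python3 - <<'E'
from h import *
print(get_state()['ee_pos'])
a=get_image('wrist');d=get_image('top')
cv2.imwrite('pics/w4.png',np.hstack([cv2.resize(a['image'],(400,300)),cv2.resize(d['image'][90:282,60:316],(400,300))]))
E
```

```text
[0.47759531 0.3128554  0.08039769]
```

View pics/w4.png

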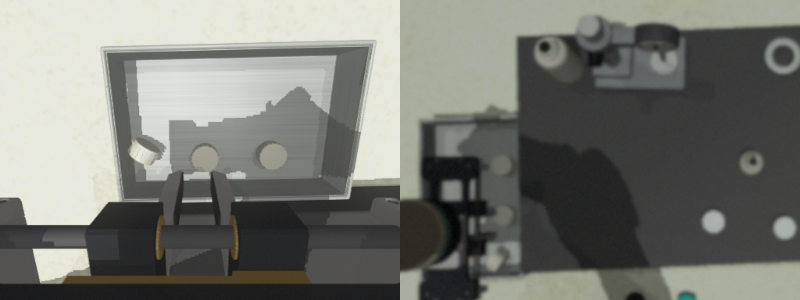

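Three caps are in the tray, one of them leaning on its wall at wrist pixel (143,150). The fourth cap is at (0.474, -0.008), and I'll steer it to leave the plate at x≈0.52.

{"api": "step_arm", "payload": {
  "deltas": [
    {"x":0,"y":0,"z":-0.045,"roll":0},
    {"x":-0.055,"y":0,"z":0,"roll":0},
    {"x":-0.06,"y":-0.004,"z":0,"roll":0},
    {"x":-0.06,"y":0,"z":0,"roll":0},
    {"x":-0.06,"y":0,"z":0,"roll":0}
  ]
}}

```text
clock: 12.38
ee_pos: [0.472, 0.0742, 0.1257]
orientation: [0.0, 0.71, 0.705, -0.0]
force: [-0.4, -0.4, -0.3]
grip_width: 0.0239
```

{"api": "step_arm", "payload": {
  "deltas": [
    {"x":-0.06,"y":0,"z":0,"roll":0},
    {"x":-0.06,"y":0,"z":0,"roll":0},
    {"x":-0.013,"y":0,"z":0,"roll":0},
    {"x":0,"y":0,"z":0,"roll":0},
    {"x":0,"y":0,"z":0.02,"roll":0}
  ]
}}

```text
clock: 13.0
ee_pos: [0.473, -0.054, 0.1064]
orientation: [0.001, 0.709, 0.706, 0.002]
force: [0.2, -0.2, -0.2]
grip_width: 0.0237
```

{"api": "step_arm", "payload": {
  "deltas": [
    {"x":0,"y":0,"z":0.015,"roll":0},
    {"x":0,"y":0,"z":0.01,"roll":0},
    {"x":0.01,"y":0,"z":0,"roll":0},
    {"x":0.01,"y":0,"z":0,"roll":0},
    {"x":0.007,"y":0,"z":0,"roll":0}
  ]
}}

```text
clock: 13.62
ee_pos: [0.4722, -0.0274, 0.081]
orientation: [0.0, 0.709, 0.705, 0.001]
force: [-0.9, -0.7, -0.5]
grip_width: 0.0239
```

{"api": "step_arm", "payload": {
  "deltas": [
    {"x":0.007,"y":0,"z":0,"roll":0},
    {"x":0.01,"y":0,"z":0,"roll":0},
    {"x":0.015,"y":0,"z":0,"roll":0},
    {"x":0.02,"y":0,"z":0,"roll":0},
    {"x":0.02,"y":0,"z":0,"roll":0}
  ]
}}

```text
clock: 14.25
ee_pos: [0.4721, 0.0445, 0.0805]
orientation: [-0.0, 0.709, 0.705, 0.0]
force: [-0.1, -0.3, 0.1]
grip_width: 0.0241
```

{"api": "step_arm", "payload": {
  "deltas": [
    {"x":0.02,"y":0.003,"z":0,"roll":0},
    {"x":0.02,"y":0.005,"z":0,"roll":0},
    {"x":0.02,"y":0.005,"z":0,"roll":0},
    {"x":0.02,"y":0.005,"z":0,"roll":0},
    {"x":0.02,"y":0.005,"z":0,"roll":0}
  ]
}}

```text
clock: 14.88
ee_pos: [0.4957, 0.1445, 0.0805]
orientation: [-0.0, 0.709, 0.705, -0.0]
force: [-0.5, -0.5, -0.1]
grip_width: 0.0234
```

{"api": "step_arm", "payload": {
  "deltas": [
    {"x":0.02,"y":0.005,"z":0,"roll":0},
    {"x":0.02,"y":0.005,"z":0,"roll":0},
    {"x":0.02,"y":0.005,"z":0,"roll":0},
    {"x":0.02,"y":0.005,"z":0,"roll":0},
    {"x":0.02,"y":0.003,"z":0,"roll":0}
  ]
}}

```text
clock: 15.5
ee_pos: [0.5198, 0.2442, 0.0805]
orientation: [0.0, 0.709, 0.705, 0.0]
force: [0.4, -0.3, 1.4]
grip_width: 0.024
```

{"api": "step_arm", "payload": {
  "deltas": [
    {"x":0.02,"y":0,"z":0,"roll":0},
    {"x":0.02,"y":0,"z":0,"roll":0},
    {"x":0.02,"y":0,"z":0,"roll":0},
    {"x":0.01,"y":0,"z":0,"roll":0},
    {"x":0,"y":0,"z":0,"roll":0}
  ]
}}

```text
clock: 16.12
ee_pos: [0.5195, 0.3137, 0.0804]
orientation: [-0.0, 0.709, 0.705, -0.0]
force: [-0.3, 0.6, 0.2]
grip_width: 0.0237
```

```bash
python3 - <<'E'
from h import *
print(get_state()['ee_pos'])
a=get_image('wrist');d=get_image('top')
cv2.imwrite('pics/w5.png',np.hstack([cv2.resize(a['image'],(400,300)),cv2.resize(d['image'][90:282,60:316],(400,300))]))
E
```

```text
[0.51950811 0.31369347 0.08042214]
```

View pics/w5.png

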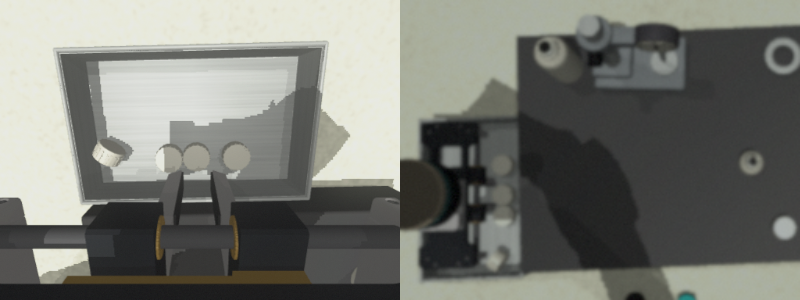

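Four caps are in the tray and the squat bottle is unmoved. The last cap is at (0.462, -0.109).

{"api": "step_arm", "payload": {
  "deltas": [
    {"x":0,"y":0,"z":-0.045,"roll":0},
    {"x":-0.055,"y":-0.02,"z":0,"roll":0},
    {"x":-0.06,"y":-0.02,"z":0,"roll":0},
    {"x":-0.06,"y":-0.018,"z":0,"roll":0},
    {"x":-0.06,"y":0,"z":0,"roll":0}
  ]
}}

```text
clock: 16.85
ee_pos: [0.4589, 0.0763, 0.1258]
orientation: [0.0, 0.709, 0.705, -0.001]
force: [2.4, -0.1, 0.5]
grip_width: 0.024
```

{"api": "step_arm", "payload": {
  "deltas": [
    {"x":-0.06,"y":0,"z":0,"roll":0},
    {"x":-0.06,"y":0,"z":0,"roll":0},
    {"x":-0.06,"y":0,"z":0,"roll":0},
    {"x":-0.056,"y":0,"z":0,"roll":0},
    {"x":0,"y":0,"z":0.0,"roll":0}
  ]
}}

```text
clock: 17.48
ee_pos: [0.4576, -0.1634, 0.1253]
orientation: [0.001, 0.713, 0.701, -0.001]
force: [0.3, -0.1, 0.2]
grip_width: 0.024
```

{"api": "step_arm", "payload": {
  "deltas": [
    {"x":0,"y":0.002,"z":0.02,"roll":0},
    {"x":0,"y":0,"z":0.015,"roll":0},
    {"x":0,"y":0,"z":0.01,"roll":0},
    {"x":0.012,"y":0,"z":0,"roll":0},
    {"x":0.01,"y":0,"z":0,"roll":0}
  ]
}}

```text
clock: 18.1
ee_pos: [0.4616, -0.1335, 0.0807]
orientation: [0.0, 0.709, 0.705, 0.0]
force: [-0.1, -0.1, 0.8]
grip_width: 0.0241
```

{"api": "step_arm", "payload": {
  "deltas": [
    {"x":0.007,"y":0,"z":0,"roll":0},
    {"x":0.007,"y":0,"z":0,"roll":0},
    {"x":0.01,"y":0,"z":0,"roll":0},
    {"x":0.015,"y":0,"z":0,"roll":0},
    {"x":0.02,"y":0,"z":0,"roll":0}
  ]
}}

```text
clock: 18.73
ee_pos: [0.4617, -0.0751, 0.0805]
orientation: [0.0, 0.71, 0.705, 0.0]
force: [-0.4, -0.3, 0.3]
grip_width: 0.0239
```

{"api": "step_arm", "payload": {
  "deltas": [
    {"x":0.02,"y":0,"z":0,"roll":0},
    {"x":0.02,"y":0,"z":0,"roll":0},
    {"x":0.02,"y":0,"z":0,"roll":0},
    {"x":0.02,"y":0,"z":0,"roll":0},
    {"x":0.02,"y":0,"z":0,"roll":0}
  ]
}}

```text
clock: 19.35
ee_pos: [0.4621, 0.0255, 0.0805]
orientation: [-0.0, 0.709, 0.705, 0.0]
force: [-0.5, 0.2, -0.1]
grip_width: 0.0242
```

{"api": "step_arm", "payload": {
  "deltas": [
    {"x":0.02,"y":0.003,"z":0,"roll":0},
    {"x":0.02,"y":0.004,"z":0,"roll":0},
    {"x":0.02,"y":0.005,"z":0,"roll":0},
    {"x":0.02,"y":0.005,"z":0,"roll":0},
    {"x":0.02,"y":0.005,"z":0,"roll":0}
  ]
}}

```text
clock: 19.98
ee_pos: [0.4846, 0.1254, 0.0805]
orientation: [-0.0, 0.709, 0.705, -0.0]
force: [0.1, -0.1, 0.6]
grip_width: 0.0238
```

{"api": "step_arm", "payload": {
  "deltas": [
    {"x":0.02,"y":0.005,"z":0,"roll":0},
    {"x":0.02,"y":0.004,"z":0,"roll":0},
    {"x":0.025,"y":0.003,"z":0,"roll":0},
    {"x":0.03,"y":0,"z":0,"roll":0},
    {"x":0.035,"y":0,"z":0,"roll":0}
  ]
}}

```text
clock: 20.6
ee_pos: [0.4977, 0.2549, 0.0804]
orientation: [0.0, 0.71, 0.705, -0.0]
force: [0.5, 0.2, 1.5]
grip_width: 0.0236
```

{"api": "step_arm", "payload": {
  "deltas": [
    {"x":0.035,"y":0,"z":0,"roll":0},
    {"x":0.023,"y":0,"z":0,"roll":0},
    {"x":0,"y":0,"z":0,"roll":0}
  ]
}}

```text
clock: 20.98
ee_pos: [0.4974, 0.314, 0.0804]
orientation: [-0.0, 0.708, 0.706, 0.0]
force: [0.5, -0.3, 0.0]
grip_width: 0.0236
```

{"api": "step_arm", "payload": {
  "deltas": [
    {"x":0,"y":0,"z":-0.05,"roll":0},
    {"x":-0.03,"y":-0.02,"z":-0.05,"roll":0},
    {"x":-0.06,"y":-0.02,"z":-0.03,"roll":0},
    {"x":-0.06,"y":0,"z":0,"roll":0},
    {"x":-0.06,"y":0,"z":0,"roll":0}
  ]
}}

```text
clock: 21.6
ee_pos: [0.4583, 0.1048, 0.2078]
orientation: [0.001, 0.71, 0.704, -0.0]
force: [1.0, -0.0, 0.6]
grip_width: 0.0238
```

```bash
python3 - <<'E'
from h import *
print(get_state()['ee_pos'])
a=get_image('wrist');d=snap('top','top9')
g=cv2.cvtColor(d['image'],cv2.COLOR_BGR2GRAY)
cv2.imwrite('pics/w6.png',np.hstack([cv2.resize(a['image'],(400,300)),cv2.resize(d['image'][90:282,60:316],(400,300))]))
E
```

```text
[0.45834762 0.10476679 0.20777727]
```

View pics/w6.png

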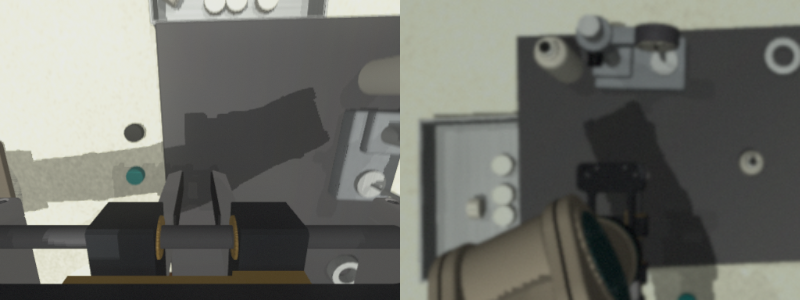

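The plate is empty of caps. The tray shows three flat caps, one on its edge at (475,208), and the leaning one partly hidden by the arm. I'll back off, let them settle and check.

{"api": "step_arm", "payload": {
  "deltas": [
    {"x":-0.06,"y":0,"z":0,"roll":0},
    {"x":-0.06,"y":0,"z":0,"roll":0},
    {"x":-0.06,"y":0,"z":0,"roll":0},
    {"x":-0.05,"y":0,"z":0,"roll":0},
    {"x":0,"y":0,"z":0,"roll":0}
  ]
}}

```text
clock: 22.32
ee_pos: [0.4561, -0.1267, 0.207]
orientation: [0.0, 0.713, 0.701, -0.001]
force: [0.0, 0.0, 0.9]
grip_width: 0.024
```

{"api": "step_arm", "payload": {
  "deltas": [
    {"x":0,"y":0,"z":0,"roll":0},
    {"x":0,"y":0,"z":0,"roll":0},
    {"x":0,"y":0,"z":0,"roll":0},
    {"x":0,"y":0,"z":0,"roll":0},
    {"x":0,"y":0,"z":0,"roll":0}
  ]
}}

```text
clock: 22.95
ee_pos: [0.4576, -0.1211, 0.2073]
orientation: [0.0, 0.709, 0.705, 0.0]
force: [0.2, 0.9, -0.9]
grip_width: 0.0236
```

```bash
python3 - <<'E'
from h import *
D=[snap('top','topA')]
for k in range(8): e=get_image('top')
D.append(e)
print('tray motion',cv2.absdiff(D[0]['image'],e['image'])[160:272,70:140].max())
d0=dict(np.load('top0.npz'))
for nm,d in(('before',d0),('after',e)):
    g=cv2.cvtColor(d['image'],cv2.COLOR_BGR2GRAY)
    print(nm,'squat',cv2.phaseCorrelate(np.float32(cv2.cvtColor(d0['image'],6)[182:208,272:300]),np.float32(g[182:208,272:300]))[0],
    'tall+stand',cv2.phaseCorrelate(np.float32(cv2.cvtColor(d0['image'],6)[96:150,140:250]),np.float32(g[96:150,140:250]))[0],
    'tray left',cv2.phaseCorrelate(np.float32(cv2.cvtColor(d0['image'],6)[158:275,65:85]),np.float32(g[158:275,65:85]))[0])
w=cv2.inRange(cv2.cvtColor(e['image'],6),195,255)[160:272,78:136].copy()
n,l,st,ce=cv2.connectedComponentsWithStats(w)
for i in range(1,n):
    if st[i,4]>25:
        c=ce[i]+[78,160];print(c.round(1),st[i,2:],ray(e,*c,.02).round(3))
s=get_image('side')['image']
cv2.imwrite('pics/fin.png',np.hstack([cv2.resize(e['image'][150:280,60:200],(400,371)),cv2.resize(s,(400,371))]))
E
```

```text
tray motion 6
before squat (1.7763568394002505e-15, 0.5000000000000018) tall+stand (0.0, 0.0) tray left (0.0, 0.0)
after squat (-0.2843332431574339, 0.3664399005950685) tall+stand (0.03160265262813766, 0.031732198033644465) tray left (0.03901674902859398, 0.020281280194431872)
```

View pics/fin.png

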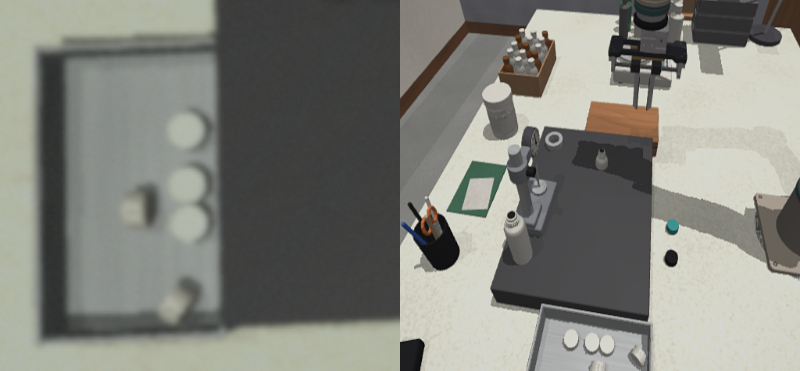

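```bash
python3 -c "
from h import *
d=dict(np.load('top0.npz'))
for p in[(122,255),(108,223),(126,227),(126,214),(125,195)]:print(ray(d,*p,.018).round(3))
hand_in()"
```

```text
[0.422 0.326 0.018]
[0.499 0.36  0.018]
[0.489 0.316 0.018]
[0.52  0.316 0.018]
[0.566 0.319 0.018]
the job is handed in; nothing more can be done
```

I swept all five caps one at a time along +y over the plate's edge, and all five ended up in the tray. I used the partly closed fingers, held at a fixed 24 mm gap, so no cap was pinched or lifted. I handed in at about 23.5 s.

**Caps:** the last top and side pictures show three lying flat, one on its edge and one leaning by a wall. The tray region didn't change over eight successive top pictures, so they were at rest. Measured against the tray centre at about (0.516, 0.352), every cap is inside its walls. The closest to a limit is the leaning one, about 94 mm from the centre along x against the 116 mm allowed.

**Other objects:** comparing pictures from before and after, the tall bottle, stand and tray show less than 0.05 px of movement. The squat bottle's check was noisy: comparing the first picture with itself already gave 0.5 px, and after the job it read within 0.5 px, about 1 mm. I checked the ring gauge and the case by eye only, and neither appears moved.

**Forces:** readings at the end of each move stayed within about 2.5 N. I had no direct reading of the force on each cap. The gripper was clear of everything, at a height of 0.207 m.

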